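Press the lid onto the parts tin on the spring scale

ROBOT

A 7-joint arm with a two-finger parallel gripper is mounted at the origin on the work surface. World frame = base frame: x ahead of the robot, y to its left, z up, the work surface at z = 0. Lengths are in mm, angles in rad, forces in N, time in s.
With the tool pointing down it reaches from about 425 to 925 mm from the base axis. Payload 6.8 kg.
Tool frame: the origin (TCP) lies midway between the tips of the shut fingers; the grasp point (between the pads) lies 19 mm behind it (tcp_to_grasp is the distance from the TCP to the grasp point, in mm); z points along the fingers, y is the line along which they close (so a half turn about z gives the same grasp; the last joint's range is limited). The gripper opens to 88 mm and grips with 3 to 60 N. Pads are 20 mm wide; open, the fingers measure 115 mm over their backs; the gripper's body (75 mm by 178 mm) begins 61 mm behind the grasp point.
Start: joints at [1.193, 0.477, 0.022, 1.555, -0.011, 1.109, -0.083], TCP at [179.922, -650.596, 222.664] pointing down, gripper open.
Joint ranges: [-2.96, 2.96], [-0.34, 2.1], [-1.41, 1.46], [0.24, 2.44], [-1.37, 4.51], [0.17, 1.92], [-2.96, 2.96]. Speed limits (rad/s): [2.39, 2.39, 3.14, 3.14, 3.14, 3.14, 3.14].

INTERFACE

Orientations are given as a 3x3 rotation matrix whose columns are the frame's x, y, z axes.
In Python, from workcell import * gives the robot as it stands. The module is installed in compiled form; this text tells all that it offers.
- The arm moves only by the tool move_arm, never from a script. Its argument "plan" is a list of rows, each an object of numbers: "ax", "ay", "az": the turn, a rotation vector about the tool's x, y, z each as a share of 45 degrees, from -1 to 1; "tx", "ty", "tz": the shift along the tool's x, y, z each as a share of 1000 mm, from -1 to 1; "claw": the opening, from 0 (shut) to 1 (fully open). In form: [{"ax": .., "ay": .., "az": .., "tx": .., "ty": .., "tz": .., "claw": ..}, ...]. A call has 1 to 8 rows; each row is the pose to reach, as a shift and turn from the pose commanded when the call began, along the tool's axes at that moment; what a row does not reach only later rows make up. A row lasts 1/12 s, in which the tool goes at most 41.7 mm and 7.16 degrees, less where a joint would pass 70% of its speed; a pose out of reach is approached as far as the arm can. A call with a number of a shift or a turn outside -1 to 1 is refused whole. A call with a gripper value outside its range is refused whole. The fingers move at their own pace and stop on an object; "newtons" is the grip in N (left out, the last holds). Time passes only in rows, so rows that repeat a pose let the fingers close. It gives the time, the measured TCP pose, the force, the opening and the grip force at its end, in the units of the state.
- observe(): the state, without advancing time (a new reading comes with each control period).
- camera(name): name is "side" or "top" or "wrist"; returns a dict with "img" (420x560x3 uint8, red, green, blue), "intrinsics" (3x3 intrinsics, pixels), "origin" and "attitude" of the camera in the world; the wrist camera has in their place "T_tool_cam" (4x4, takes a point from camera to tool coordinates, whose origin is the TCP and whose axes are the flange's). Camera axes: x right, y up, looking along -z (the intrinsics and any distortion apply to the point x, -y, -z); pixel columns grow to the right and rows downward; lengths in mm; the calibration is good to about 2 mm. The wrist camera is an equidistant fisheye: a pixel r from the principal point sees the ray r / f radians off the axis. A picture is of the moment at which its call begins: read the wrist's pose just before it. There is no depth.
- sign_off(): hands the job in; it is judged then, once.
Trained networks look in a picture, given as the dict that the camera call returned (one of the last four; its "shot" number tells which), for a name from the list of things; names that differ only in an ending like _2 or _b are one class to them, and where a whole thing is asked for, a point or a joint stands for the part that bears it (a point fixed in the world has none). Each returns a list of dicts, best first, with "score" (0 to 1); they miss things now and then, are a little off and sometimes report something else, mostly with a low value. They report only what shows in the picture. A call takes as long as a camera call. They do not tell look-alikes from the thing itself.
- outline_of(picture, thing): "mask" (420x560 bool, what is visible of it) and "rect" ([left, top, right, bottom] in pixels, round what is visible of it).
- place_of(picture, thing): "pixel" ([column, row] in pixels: a listed point, or the origin of a listed thing).
The state is a dict: "t": time; "joint_positions": joint angles; "joint_velocities": joint speeds; "effort": joint torques, N m; "position": TCP position; "ee_rot": TCP orientation; "contact_force": force on the tool from outside, world axes, zero at the start; "ft_torque": the same for the moment, N m; "opening": finger opening in mm; "finger_force": force on a finger pad.
Only numpy, scipy, OpenCV 4.12 (cv2) and the standard library are available. Lean on these libraries where they do the work, as an engineer would, in place of code of your own. Each camera call takes 0.05 s, during which the arm holds its last target. There are 200 camera calls.

TASK

Put the loose aluminium lid on the open grey tin that stands on the spring scale and snap it fully home: press one end until it is right down, and only then the other, so that the lid sits level. Use firm fingertip pressure only, no brute force that would crush the tin, and leave the other things on the bench where they are.

Things in the scene. Friction and masses are not known exactly. Their poses are not given: they have to be found in the camera images.
- tin: open rectangular grey sheet-metal tin, 130 mm (its x) by 86 mm (its y), 55 mm high, wall 3 mm, full of metal slugs; origin at the centre of its underside, 55 to 100 mm above the bench, z up. Fixed to the 172 x 132 mm platform of a green spring scale (base 190 x 150 mm, bolted down on levelling feet), which the weight of the slugs, never the same, has already pushed down part of its way
- tin_rim (a point): centre of the tin's mouth at rim height, 55 mm above the tin's origin. Under a push tin and platform sink softly, by an unknown 5 to 32 mm, to the scale's hard stop; only there can the lid be forced home. On each short end (+x, -x), 6.5 mm below the rim, two round spring catches stand 4 mm proud, at y = +25 and -25 mm; the lid's skirt must go down over them (10 to 25 N per end)
- lid: loose aluminium lid, about 220 g, plate 143 mm (its x) by 100 mm (its y) with a skirt all round, flared at the lower edge to 148 x 105 mm; starts on the bench, plate up. Origin: centre of the skirt's lower edge plane, z up; plate underside 19 mm and top 22 mm above it. Play around the tin 1.5 mm (x) and 2 mm (y) each side; either way round fits. Fully home its origin is 36 mm above the tin's
- lid_grip (a point): middle of the lid's handle, a black block on the middle of the plate: 56 mm along the lid's x, 16 mm along y, 32 mm high (22 to 54 mm above the lid's origin); this point is 43 mm above the lid's origin
- lid_end_a (a point): point on the top face of the lid plate, 60 mm along +x from its middle. Lying loosely on the catches the lid has it about 15 mm above tin_rim, fully home 3 mm above tin_rim
- lid_end_b (a point): the same at the other end, 60 mm along -x
- rings: bystander: stack of turned aluminium discs stuck together, 42 mm across, 30 mm high; origin at the centre of its underside
- hammer: bystander: hammer lying on the bench beyond the work; origin on its handle's underside
- bin: bystander: small open red plastic bin, 100 x 150 x 50 mm; origin at the centre of its underside
Mind the look-alikes: they are no part of the job. There is more than one size of the lid; the job needs the largest.

How it is judged (in metres and radians):
On the way:
1. one end of the lid is pressed home while the other end still stands up on its catches (((horizontal distance between lid and tin below 0.008 m and z of lid_end_a in the frame of tin_rim between 0 and 0.006 m and z of lid_end_b in the frame of tin_rim above 0.01 m) or (horizontal distance between lid and tin below 0.008 m and z of lid_end_b in the frame of tin_rim between 0 and 0.006 m and z of lid_end_a in the frame of tin_rim above 0.01 m))), for 0.1 s.
At the end, for the whole second after the job is handed in: The lid is on the tin, right way up, centred within 5 mm, level with the rim within 0.035 rad, both ends pressed home (plate underside within 2.5 mm of the rim at each end), at rest and released (z of lid_end_a in the frame of tin_rim between 0 and 0.0055 m and z of lid_end_b in the frame of tin_rim between 0 and 0.0055 m and angle between the z axis of lid and the z axis of tin, either way round below 0.035 rad and angle between lid's own z axis and vertical below 0.2 rad and horizontal distance between lid and tin below 0.005 m and linear speed of lid below 0.02 m/s); the robot touches nothing.
It fails at once if the lid is forced onto the tin with more than 70 N (contact force between lid and tin above 70 N).
It fails at once if the disc stack is moved by more than 30 mm (distance of rings from where it was at the start of the episode above 0.03 m).
It fails at once if the hammer is moved by more than 30 mm (distance of hammer from where it was at the start of the episode above 0.03 m).
It fails at once if the bin is moved by more than 30 mm (distance of bin from where it was at the start of the episode above 0.03 m).
It also fails if it takes over 64 s, if anything falls off the work surface, if the arm or the gripper's body presses on something with over 40 N, if the wrist force passes 120 N, or if a joint passes its speed limit or range.

## Working session

There is one attempt and no reset: what is moved stays moved. The work goes in short steps, Python scripts to look and compute and a tool call to move; the robot and the scene stay as the last step left them, time stands still between calls to the robot, and variables do not carry over. Pictures are saved under pics/ and viewed, at most 10 in all, crops included, and the job is handed in when it is done.

Besides the shell and the picture viewer there is one more tool, called by a JSON object that holds its "op" and its "data". move_arm: Moves the arm, as the interface text tells. Its arguments: {"type":"object","properties":{"plan":{"type":"array","items":{"type":"object","properties":{"ax":{"type":"number","minimum":-1,"maximum":1},"ay":{"type":"number","minimum":-1,"maximum":1},"az":{"type":"number","minimum":-1,"maximum":1},"tx":{"type":"number","minimum":-1,"maximum":1},"ty":{"type":"number","minimum":-1,"maximum":1},"tz":{"type":"number","minimum":-1,"maximum":1},"claw":{"type":"number"}}}},"newtons":{"type":"number"}},"required":["plan"]}

```bash
mkdir -p pics; cat > h.py <<'E'
from workcell import *
import numpy as np, cv2
def ray(c,px,s=None):
    K=np.array(c["intrinsics"],float);u=(px[0]-K[0,2])/K[0,0];v=(px[1]-K[1,2])/K[1,1]
    if "T_tool_cam" in c:
        r=np.hypot(u,v);k=np.sin(r)/r if r>1e-9 else 1
        d=np.array([u*k,-v*k,-np.cos(r)]);T=np.array(c["T_tool_cam"]);R=np.array(s["ee_rot"])
        return R@T[:3,3]+np.array(s["position"]),R@T[:3,:3]@d
    d=np.array([u,-v,-1.]);return np.array(c["origin"],float),np.array(c["attitude"])@d
def atz(c,px,z,s=None):
    o,d=ray(c,px,s);return o+d*(z-o[2])/d[2]
def proj(c,P,s=None):
    K=np.array(c["intrinsics"],float)
    if "T_tool_cam" in c:
        T=np.array(c["T_tool_cam"]);R=np.array(s["ee_rot"])
        q=T[:3,:3].T@(R.T@(np.array(P)-s["position"])-T[:3,3]);d=np.array([q[0],-q[1],-q[2]])
        th=np.arctan2(np.hypot(*d[:2]),d[2]);n=np.hypot(*d[:2]);return K[0,2]+K[0,0]*th*d[0]/n,K[1,2]+K[1,1]*th*d[1]/n
    q=np.array(c["attitude"]).T@(np.array(P)-c["origin"]);return K[0,2]-K[0,0]*q[0]/q[2],K[1,2]+K[1,1]*q[1]/q[2]
def tri(a,b):
    (o1,d1),(o2,d2)=a,b;A=np.c_[d1,-d2];t=np.linalg.lstsq(A,o2-o1,rcond=None)[0]
    p,q=o1+d1*t[0],o2+d2*t[1];return (p+q)/2,np.linalg.norm(p-q)
def save(n,im):cv2.imwrite("pics/"+n,cv2.cvtColor(im,cv2.COLOR_RGB2BGR))
E
python3 - <<'E'
from h import *
np.set_printoptions(precision=1,suppress=True)
s=observe();print(s["t"],s["position"],s["opening"],s["contact_force"])
ims=[]
for n in["top","side"]:
    c=camera(n);ims.append(c["img"]);print(n,np.array(c["origin"]),np.array(c["attitude"]).round(3).tolist(),c["intrinsics"][0][0],[k for k in c])
    for t in["tin","tin_rim","lid","lid_grip","lid_end_a","rings","hammer","bin"]:
        for f in (place_of(c,t)[:4]):
            print(t,round(f["score"],2),np.array(f["pixel"]))
    for f in outline_of(c,"lid"):print("mask",f["score"],f["rect"])
save("a.png",cv2.resize(np.vstack(ims),(560*1,840)) [:420]);save("b.png",ims[1])
E
```

```text
0.0 [ 179.7 -650.   221.7] 88.13884040455322 [-0.4  0.   0.5]
top [ 539.5   31.2 1011.1] [[-0.015, 0.997, -0.077], [-1.0, -0.014, 0.007], [0.006, 0.077, 0.997]] 458.5868571794721 ['img', 'intrinsics', 'origin', 'attitude', 'shot']
tin_rim 0.62 [384.7 246.3]
tin_rim 0.26 [211.6 263.8]
lid 0.72 [152.4 214.4]
lid 0.68 [211.  268.5]
lid 0.56 [143.1 287.9]
lid_grip 0.97 [138.6 290.1]
lid_grip 0.82 [150.1 217.7]
lid_grip 0.76 [207.9 268.5]
lid_end_a 0.81 [126.4 296.9]
lid_end_a 0.79 [212.2 240.3]
lid_end_a 0.61 [207.8 297.4]
rings 0.59 [286.3 280. ]
hammer 0.96 [235.2 141.7]
bin 0.67 [385.2 250.6]
mask 0.91 [114.6, 266.5, 167.9, 318.1]
mask 0.71 [185.8, 235.0, 237.3, 304.7]
mask 0.61 [135.6, 193.1, 168.5, 241.6]
side [184.5 703.9 844.7] [[-0.845, 0.379, -0.379], [-0.535, -0.574, 0.62], [0.017, 0.726, 0.688]] 447.60637760392626 ['img', 'intrinsics', 'origin', 'attitude', 'shot']
tin 0.67 [338.3 167.1]
tin_rim 0.82 [334.8 154. ]
lid 0.87 [280.5 284.7]
lid 0.74 [205.6 303.5]
lid 0.66 [262.4 345.8]
lid_grip 0.81 [281.8 270.4]
lid_grip 0.77 [204.7 296.2]
lid_grip 0.6 [259.8 337.3]
lid_end_a 0.88 [264.1 321.9]
lid_end_a 0.79 [222. 305.]
lid_end_a 0.7 [307.1 289.4]
lid_end_a 0.66 [256.9 362.1]
rings 0.8 [323.  245.3]
rings 0.65 [263.2 166.9]
hammer 0.58 [202.1 224.8]
bin 0.6 [261.9 167.6]
mask 0.98 [178.5, 282.6, 234.3, 320.4]
mask 0.85 [242.4, 321.2, 281.6, 372.8]
```

View pics/a.png

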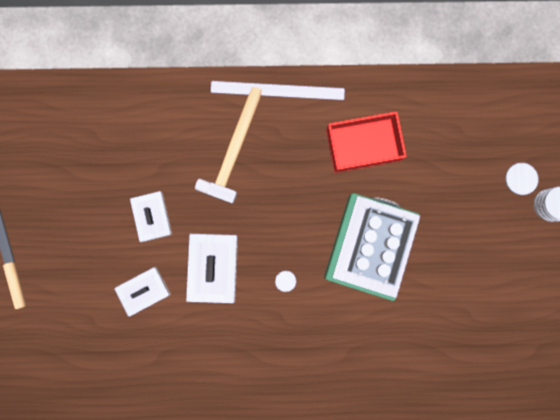

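View pics/b.png

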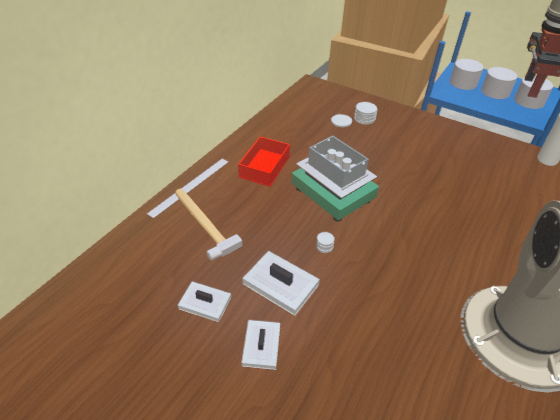

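Candidates for the lid in the top view are (211,268), about 51x69 px, (150,217) and (142,291), both about 35x48 px. The first is the largest and fits 148x105 mm. I'll confirm it in a crop and measure.

```bash
python3 - <<'E'
from h import *
np.set_printoptions(precision=1,suppress=True)
c=camera("top");im=c["img"];b=camera("side")
save("c.png",np.hstack([cv2.resize(im[180:330,100:250],(400,400),interpolation=3),cv2.resize(im[170:320,310:460],(400,400),interpolation=3)]))
for f in outline_of(c,"lid"):
    m=f["mask"].astype(np.uint8);r=cv2.minAreaRect(np.argwhere(m)[:,::-1].astype(np.float32))
    P=np.array([atz(c,p,8) for p in cv2.boxPoints(r)])
    e=P[1]-P[0],P[2]-P[1];L=[np.linalg.norm(x) for x in e];l=e[int(L[1]>L[0])]
    print("lid",r[0],P.mean(0),L,np.degrees(np.arctan2(l[1],l[0])))
    x0,y0,x1,y1=map(int,f["rect"]);d=(im[y0:y1,x0:x1].max(2)<70).astype(np.uint8)
    q=np.argwhere(d)[:,::-1]+[x0,y0]
    if len(q)>10:
        W=np.array([atz(c,p,54)[:2] for p in q],np.float32);rr=cv2.minAreaRect(W);print(" handle",rr)
for nm in["tin","tin_rim","lid_grip","rings","bin"]:
    for f in place_of(c,nm)[:3]:
        for g in place_of(b,nm)[:3]:
            p,e=tri(ray(c,f["pixel"]),ray(b,g["pixel"]))
            if e<15:print(nm,p,e)
for f in outline_of(c,"tin")[:1]:
    r=cv2.minAreaRect(np.argwhere(f["mask"])[:,::-1].astype(np.float32));print("tin",f["score"],r,[atz(c,p,130)[:2] for p in cv2.boxPoints(r)])
E
```

```text
lid (149.94117736816406, 216.76470947265625) [606.4 303.4   8. ] [np.float64(73.00966741312871), np.float64(101.58089764651112)] -165.85257028096686
 handle ((606.283203125, 291.691162109375), (30.000164031982422, 5.90114164352417), 18.64468765258789)
lid (141.70001220703125, 291.3999938964844) [445.  320.1   8. ] [np.float64(103.23248401770098), np.float64(70.71696737442845)] -64.16325670532885
 handle ((448.7198791503906, 311.17889404296875), (3.6910290718078613, 33.679344177246094), 25.75351905822754)
lid (211.37124633789062, 267.9767150878906) [493.4 169.6   8. ] [np.float64(146.45519835932117), np.float64(103.86121437627529)] -2.107500613985418
 handle ((496.00445556640625, 161.07186889648438), (46.10858154296875, 10.175000190734863), 10.151152610778809)
tin [ 534.8 -172.9   85.1] 4.964164701890638
tin_rim [ 535.3 -169.3  150.9] 9.802751416677557
lid_grip [447.7 318.9  18.5] 2.1902887602207697
lid_grip [612.4 301.6  13.5] 0.7492761051172918
lid_grip [495.5 166.4  44.5] 5.098562735072012
rings [466.2  14.1   3.1] 9.561918815380771
bin [ 762.9 -169.3   -5.5] 9.335310486340425
```

View pics/c.png

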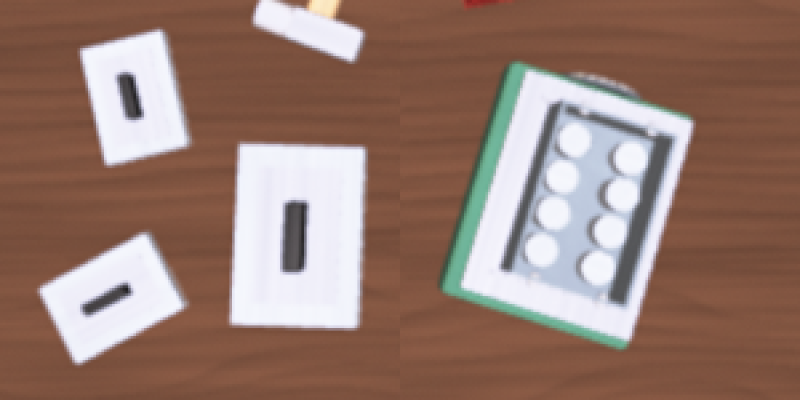

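The crop shows the big lid at about top pixel (211,268), measuring 146x104 mm with a level yaw of about -2°. The tin at (385,246) has a long axis yawed about -17°. I'll move over the tin first for a wrist view.

```bash
cat >> h.py <<'E'
def to(P,yaw,s=None):
    "plan numbers for pose with tool down, tool x at yaw(deg)"
    from scipy.spatial.transform import Rotation as R
    s=s or observe();A=np.array(s["ee_rot"]);c,q=np.cos(np.radians(yaw)),np.sin(np.radians(yaw))
    B=np.array([[c,q,0],[q,-c,0],[0,0,-1.]])
    B2=B@np.diag([-1,-1,1]);rv=[R.from_matrix(A.T@X).as_rotvec() for X in(B,B2)];r=min(rv,key=np.linalg.norm)
    print("pos",np.array(s["position"]).round(1),"t",s["t"],"shift",(A.T@(np.array(P)-s["position"])/1000).round(4),"turn",(np.degrees(r)/45).round(4))
E
python3 - <<'E'
from h import *
s=observe();print(np.array(s["ee_rot"]).round(3))
to([520,-180,340],-17);to([520,-180,340],-2);to([180,-650,340],-2)
E
```

```text
[[ 0.964  0.267  0.   ]
 [ 0.267 -0.964 -0.   ]
 [ 0.     0.    -1.   ]]
pos [ 179.9 -650.6  222.7] t 1.8 shift [ 0.4532 -0.3629 -0.1173] turn [ 1.000e-04 -0.000e+00  7.213e-01]
pos [ 179.9 -650.6  222.7] t 1.8 shift [ 0.4532 -0.3629 -0.1173] turn [ 1.00e-04 -0.00e+00  3.88e-01]
pos [ 179.9 -650.6  222.7] t 1.8 shift [ 0.0002 -0.0006 -0.1173] turn [ 1.00e-04 -0.00e+00  3.88e-01]
```

{"op": "move_arm", "data": {"plan": [{"tx":0.0,"ty":0.0,"tz":-0.08,"claw":1},{"tx":0.453,"ty":-0.363,"tz":-0.117,"az":0.39,"claw":1},{"tx":0.453,"ty":-0.363,"tz":-0.117,"az":0.39},{"tx":0.453,"ty":-0.363,"tz":-0.117,"az":0.39},{"tx":0.453,"ty":-0.363,"tz":-0.117,"az":0.39},{"tx":0.453,"ty":-0.363,"tz":-0.117,"az":0.39},{"tx":0.453,"ty":-0.363,"tz":-0.117,"az":0.39},{"tx":0.453,"ty":-0.363,"tz":-0.117,"az":0.39}]}}

```text
$.plan[0]: bad value
```

```bash
python3 - <<'E'
from h import *
to([520,-180,340],-2)
E
```

```text
pos [ 179.9 -650.6  222.7] t 1.8 shift [ 0.4532 -0.3629 -0.1173] turn [ 1.00e-04 -0.00e+00  3.88e-01]
```

{"op": "move_arm", "data": {"plan": [{"ax":0,"ay":0,"az":0.39,"tx":0.453,"ty":-0.363,"tz":-0.117,"claw":1},{"ax":0,"ay":0,"az":0.39,"tx":0.453,"ty":-0.363,"tz":-0.117,"claw":1},{"ax":0,"ay":0,"az":0.39,"tx":0.453,"ty":-0.363,"tz":-0.117,"claw":1},{"ax":0,"ay":0,"az":0.39,"tx":0.453,"ty":-0.363,"tz":-0.117,"claw":1},{"ax":0,"ay":0,"az":0.39,"tx":0.453,"ty":-0.363,"tz":-0.117,"claw":1},{"ax":0,"ay":0,"az":0.39,"tx":0.453,"ty":-0.363,"tz":-0.117,"claw":1},{"ax":0,"ay":0,"az":0.39,"tx":0.453,"ty":-0.363,"tz":-0.117,"claw":1},{"ax":0,"ay":0,"az":0.39,"tx":0.453,"ty":-0.363,"tz":-0.117,"claw":1}]}}

```text
t: 2.47
position: [372.0, -383.9, 289.2]
ee_rot: [[0.999, -0.037, 0.0], [-0.037, -0.999, -0.001], [0.0, 0.001, -1.0]]
contact_force: [0.2, -0.7, -0.0]
opening: 88.3
finger_force: 0.0
```

```bash
python3 - <<'E'
from h import *
to([520,-180,340],-2)
E
```

```text
pos [ 372.  -383.9  289.2] t 2.4667 shift [ 0.1404 -0.2092 -0.0508] turn [ 0.0007 -0.0005 -0.0022]
```

{"op": "move_arm", "data": {"plan": [{"ax":0,"ay":0,"az":0,"tx":0.14,"ty":-0.209,"tz":-0.05,"claw":1},{"ax":0,"ay":0,"az":0,"tx":0.14,"ty":-0.209,"tz":-0.05,"claw":1},{"ax":0,"ay":0,"az":0,"tx":0.14,"ty":-0.209,"tz":-0.05,"claw":1},{"ax":0,"ay":0,"az":0,"tx":0.14,"ty":-0.209,"tz":-0.05,"claw":1},{"ax":0,"ay":0,"az":0,"tx":0.14,"ty":-0.209,"tz":-0.05,"claw":1},{"ax":0,"ay":0,"az":0,"tx":0.14,"ty":-0.209,"tz":-0.05,"claw":1},{"ax":0,"ay":0,"az":0,"tx":0.14,"ty":-0.209,"tz":-0.05,"claw":1},{"ax":0,"ay":0,"az":0,"tx":0.14,"ty":-0.209,"tz":-0.05,"claw":1}]}}

```text
t: 3.13
position: [520.7, -178.5, 339.2]
ee_rot: [[1.0, -0.03, 0.002], [-0.03, -1.0, 0.001], [0.002, -0.001, -1.0]]
contact_force: [0.0, -0.6, 0.2]
opening: 87.6
finger_force: 0.0
```

```bash
python3 - <<'E'
from h import *
np.set_printoptions(precision=1,suppress=True)
s=observe();c=camera("wrist");save("d.png",c["img"])
np.save("d.npy",np.array([s,{k:c[k] for k in c}],dtype=object),allow_pickle=True)
print(c["T_tool_cam"],c["intrinsics"],s["joint_positions"])
for n in["tin_rim"]:
  for f in place_of(c,n):
    print(f["score"],f["pixel"],[atz(c,f["pixel"],z,s) for z in(125,150)])
f=outline_of(c,"tin")
for g in f:print(g["score"],g["rect"])
to([495,166,250],-2)
E
```

```text
[[  -0.     1.     0.3   73.3]
 [   1.     0.     0.    -0.1]
 [   0.     0.3   -1.  -160.7]
 [   0.     0.     0.     1. ]] [[325.2   0.  278.5]
 [  0.  325.2 207.6]
 [  0.    0.    1. ]] [ 0.4  0.2 -0.2  1.7  0.   1.3 -1.4]
0.97 [276.7, 171.6] [array([ 535. , -176.3,  125. ]), array([ 538.9, -176.6,  150. ])]
0.62 [207.1, 84.6, 342.3, 235.9]
0.62 [211.0, 0.0, 327.1, 54.8]
pos [ 517.7 -183.8  338.1] t 3.2833 shift [-0.  -0.3  0.1] turn [ 0.  0. -0.]
```

View pics/d.png

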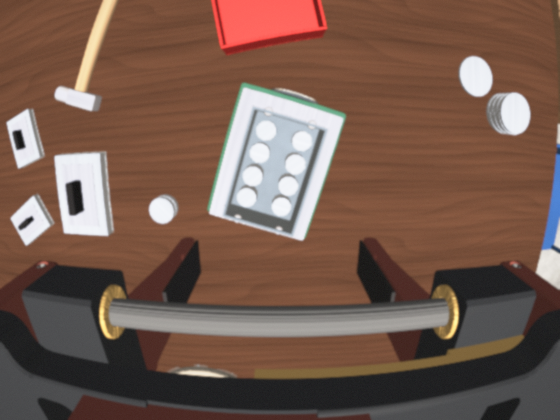

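The wrist view shows the tin at (277,165), with its long axis tilted the expected way and catches visible near (283,113), (309,122), (238,218) and (279,229). The lid is at (85,193) and the discs at (163,209). Now I'll go over the lid.

```bash
python3 - <<'E'
from h import *
to([480,166,220],-2)
E
```

```text
pos [ 517.7 -183.8  338.1] t 3.2833 shift [-0.0511 -0.3481  0.1179] turn [ 0.001   0.0014 -0.0051]
```

{"op": "move_arm", "data": {"plan": [{"ax":0,"ay":0,"az":0,"tx":-0.051,"ty":-0.348,"tz":0.118,"claw":1},{"ax":0,"ay":0,"az":0,"tx":-0.051,"ty":-0.348,"tz":0.118,"claw":1},{"ax":0,"ay":0,"az":0,"tx":-0.051,"ty":-0.348,"tz":0.118,"claw":1},{"ax":0,"ay":0,"az":0,"tx":-0.051,"ty":-0.348,"tz":0.118,"claw":1},{"ax":0,"ay":0,"az":0,"tx":-0.051,"ty":-0.348,"tz":0.118,"claw":1},{"ax":0,"ay":0,"az":0,"tx":-0.051,"ty":-0.348,"tz":0.118,"claw":1},{"ax":0,"ay":0,"az":0,"tx":-0.051,"ty":-0.348,"tz":0.118,"claw":1},{"ax":0,"ay":0,"az":0,"tx":-0.051,"ty":-0.348,"tz":0.118,"claw":1}]}}

```text
t: 3.95
position: [484.1, 131.2, 231.8]
ee_rot: [[0.999, -0.041, 0.0], [-0.041, -0.999, -0.001], [0.0, 0.001, -1.0]]
contact_force: [0.9, 0.3, 0.7]
opening: 87.4
finger_force: 0.0
```

{"op": "move_arm", "data": {"plan": [{"ax":0,"ay":0,"az":0,"tx":0,"ty":-0.04,"tz":0,"claw":1},{"ax":0,"ay":0,"az":0,"tx":0,"ty":-0.04,"tz":0,"claw":1},{"ax":0,"ay":0,"az":0,"tx":0,"ty":-0.04,"tz":0,"claw":1}]}}

```text
t: 4.2
position: [485.7, 172.4, 232.1]
ee_rot: [[0.999, -0.035, -0.001], [-0.035, -0.999, -0.0], [-0.001, 0.0, -1.0]]
contact_force: [-0.4, -0.4, 0.0]
opening: 87.7
finger_force: 0.0
```

```bash
python3 - <<'E'
from h import *
np.set_printoptions(precision=1,suppress=True)
s=observe();c=camera("wrist");save("e.png",c["img"]);im=c["img"]
for n,z in[("lid_grip",43),("lid",0),("lid_end_a",22)]:
  for f in place_of(c,n)[:4]:
    print(n,f["score"],f["pixel"],atz(c,f["pixel"],z,s))
for f in outline_of(c,"lid")[:3]:
    r=list(map(int,f["rect"]));print(f["score"],r)
    m=f["mask"].astype(np.uint8);cn=max(cv2.findContours(m,0,1)[0],key=len)[:,0]
    rr=cv2.minAreaRect(np.array([atz(c,p,8,s)[:2] for p in cn],np.float32));print(rr)
    q=np.argwhere((im.max(2)<60)&(cv2.morphologyEx(m,3,np.ones((25,25)))>0))[:,::-1]
    if len(q)>10:print("handle top",cv2.minAreaRect(np.array([atz(c,p,54,s)[:2] for p in q],np.float32)),len(q))
E
```

```text
lid_grip 0.96 [283.9, 178.6] [495.4 166.5  43. ]
lid_grip 0.83 [164.0, 81.0] [611.7 294.2  43. ]
lid_grip 0.81 [160.4, 218.6] [454.4 313.2  43. ]
lid 0.97 [283.6, 172.4] [495.3 166.1   0. ]
lid 0.81 [168.3, 215.1] [446.  318.8   0. ]
lid 0.8 [168.9, 84.5] [613.  303.2   0. ]
lid_end_a 0.94 [142.6, 229.6] [434.  349.2  22. ]
lid_end_a 0.94 [171.5, 117.4] [570.6 294.5  22. ]
lid_end_a 0.8 [189.6, 202.8] [466.9 280.8  22. ]
lid_end_a 0.69 [156.4, 55.8] [647.1 310.5  22. ]
0.71 [128, 175, 209, 253]
((447.7159118652344, 320.0591735839844), (70.0202865600586, 104.73778533935547), 27.552934646606445)
handle top ((457.3864440917969, 307.4808654785156), (6.629017353057861, 36.31642532348633), 26.109025955200195) 93
0.6 [135, 42, 205, 135]
((610.1270751953125, 302.2818298339844), (99.30122375488281, 73.24516296386719), 12.162184715270996)
handle top ((605.6475219726562, 290.43896484375), (32.462623596191406, 8.831463813781738), 14.1301908493042) 130
0.56 [237, 113, 327, 236]
((493.5008544921875, 168.81246948242188), (105.33142852783203, 150.09532165527344), 87.352294921875)
handle top ((523.6000366210938, 167.1591033935547), (9.389626502990723, 2.1071786880493164), 87.99696350097656) 26
```

View pics/e.png

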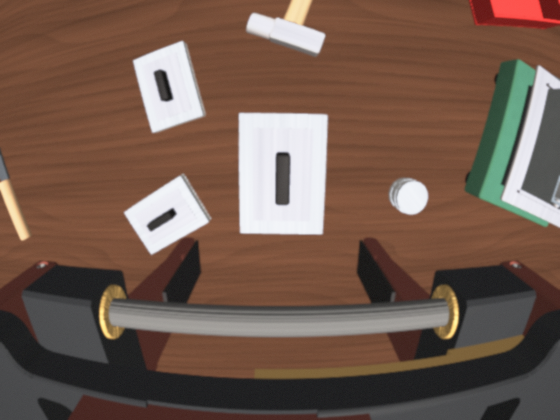

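The largest lid lies at (283,174) px, which is (495,166) mm with yaw about -2.5°. The wrist and top views agree. Now I'll descend onto its handle.

```bash
python3 - <<'E'
from h import *
to([495,166.5,29],-2.5)
E
```

```text
pos [486.4 169.7 232.5] t 4.45 shift [0.0086 0.0027 0.2035] turn [ 0.0011 -0.0004  0.0039]
```

{"op": "move_arm", "data": {"plan": [{"ax":0,"ay":0,"az":0,"tx":0.0086,"ty":0.0027,"tz":0.18,"claw":0.7},{"ax":0,"ay":0,"az":0,"tx":0.0086,"ty":0.0027,"tz":0.18,"claw":0.7},{"ax":0,"ay":0,"az":0,"tx":0.0086,"ty":0.0027,"tz":0.18,"claw":0.7},{"ax":0,"ay":0,"az":0,"tx":0.0086,"ty":0.0027,"tz":0.18,"claw":0.7},{"ax":0,"ay":0,"az":0,"tx":0.0086,"ty":0.0027,"tz":0.18,"claw":0.7},{"ax":0,"ay":0,"az":0,"tx":0.0086,"ty":0.0027,"tz":0.19,"claw":0.7},{"ax":0,"ay":0,"az":0,"tx":0.0086,"ty":0.0027,"tz":0.2,"claw":0.7},{"ax":0,"ay":0,"az":0,"tx":0.0086,"ty":0.0027,"tz":0.203,"claw":0.7}]}}

```text
t: 5.12
position: [494.7, 168.5, 29.0]
ee_rot: [[0.999, -0.038, 0.0], [-0.038, -0.999, -0.0], [0.0, 0.0, -1.0]]
contact_force: [-0.2, -0.6, 0.6]
opening: 61.6
finger_force: 0.0
```

{"op": "move_arm", "data": {"plan": [{"ax":0,"ay":0,"az":0,"tx":0,"ty":0,"tz":0,"claw":0},{"ax":0,"ay":0,"az":0,"tx":0,"ty":0,"tz":0,"claw":0},{"ax":0,"ay":0,"az":0,"tx":0,"ty":0,"tz":0,"claw":0},{"ax":0,"ay":0,"az":0,"tx":0,"ty":0,"tz":0,"claw":0},{"ax":0,"ay":0,"az":0,"tx":0,"ty":0,"tz":0,"claw":0},{"ax":0,"ay":0,"az":0,"tx":0,"ty":0,"tz":0,"claw":0}], "newtons": 30}}

```text
t: 5.62
position: [494.6, 169.2, 30.0]
ee_rot: [[0.999, -0.037, 0.001], [-0.037, -0.999, 0.0], [0.001, -0.0, -1.0]]
contact_force: [-0.0, -0.1, -0.5]
opening: 24.7
finger_force: 0.0
```

{"op": "move_arm", "data": {"plan": [{"ax":0,"ay":0,"az":0,"tx":0,"ty":0,"tz":0,"claw":0},{"ax":0,"ay":0,"az":0,"tx":0,"ty":0,"tz":0,"claw":0},{"ax":0,"ay":0,"az":0,"tx":0,"ty":0,"tz":0,"claw":0},{"ax":0,"ay":0,"az":0,"tx":0,"ty":0,"tz":0,"claw":0},{"ax":0,"ay":0,"az":0,"tx":0,"ty":0,"tz":0,"claw":0},{"ax":0,"ay":0,"az":0,"tx":0,"ty":0,"tz":-0.01,"claw":0},{"ax":0,"ay":0,"az":0,"tx":0,"ty":0,"tz":-0.03,"claw":0},{"ax":0,"ay":0,"az":0,"tx":0,"ty":0,"tz":-0.03,"claw":0}], "newtons": 40}}

```text
t: 6.28
position: [495.7, 170.1, 62.0]
ee_rot: [[0.999, -0.037, 0.003], [-0.037, -0.999, 0.002], [0.003, -0.002, -1.0]]
contact_force: [1.0, 0.7, -2.3]
opening: 16.1
finger_force: 40.0
```

```bash
python3 - <<'E'
from h import *
s=observe();print(s["opening"],s["finger_force"],s["contact_force"],s["t"])
to([480,166,300],-2.5)
from scipy.optimize import least_squares
s,c=np.load("d.npy",allow_pickle=True)
# refine tin from catches in d picture: view enlarged
save("f.png",cv2.resize(c["img"][75:255,195:355],(800,900),interpolation=3)[:,:][0:900:1] if 0 else cv2.resize(c["img"][80:245,205:350],(527,600),interpolation=3))
E
```

```text
16.05925293255488 39.97934818267822 [ 0.99811187  0.69779186 -2.25004104] 6.2833
pos [495.7 170.1  62. ] t 6.2833 shift [-0.0148  0.0042 -0.2381] turn [-0.0023 -0.0042  0.0091]
```

View pics/f.png

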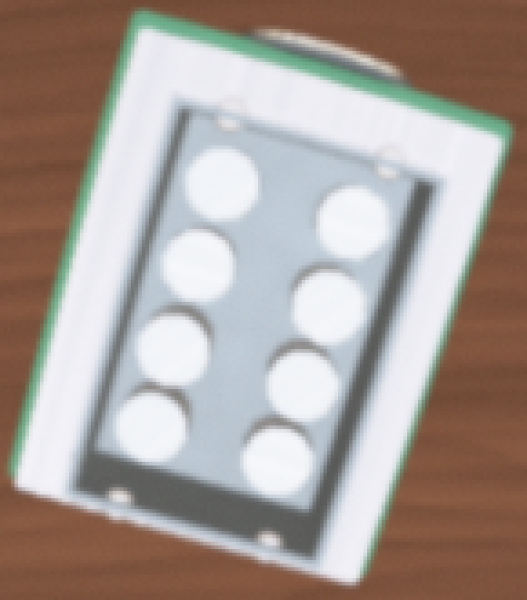

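The lid is held at 16 mm opening with about 2.2 N load. The enlarged crop shows catches at (230,112), (388,160), (120,497), (268,540) and the inner rim corners. I'll fit the tin pose to them.

```bash
cat > fit.py <<'E'
from h import *
from scipy.optimize import least_squares
cat=[(66.5,25,-6.5),(66.5,-25,-6.5),(-66.5,25,-6.5),(-66.5,-25,-6.5)]
cor=[(62,40,0),(62,-40,0),(-62,40,0),(-62,-40,0)]
def W(p,m):
    c,q=np.cos(p[3]),np.sin(p[3]);return np.array([p[0]+c*m[0]-q*m[1],p[1]+q*m[0]+c*m[1],p[2]+m[2]])
def fit(views,z=None):
    def f(p):
        return np.concatenate([np.array(proj(c,W(p,m),s))-np.array(px) for c,s,prs in views for m,px in prs])
    r=least_squares(f,[535,-175,140,-.3],loss="soft_l1");return r.x,f(r.x).reshape(-1,2)
if __name__=="__main__":
    np.set_printoptions(precision=1,suppress=True)
    s,c=np.load("d.npy",allow_pickle=True)
    u=lambda a:np.array([(x/527*145+205,y/600*165+80) for x,y in a])-.0
    C=u([(230,112),(388,160),(120,497),(268,540)]);R=u([(182,107),(437,183),(76,490),(318,560)])
    v=(c,s,list(zip(cat,C)));w=(c,s,list(zip(cor,R)))
    for V in([v],[w],[v,w]):
        x,r=fit(V);print(x,np.degrees(x[3]));print(r.T)
E
python3 fit.py
```

```text
[ 535.  -172.8  128.1   -0.3] -18.568238570983347
[[ 1.2 -0.7  0.6 -1. ]
 [-0.  -0.5  0.6  0. ]]
[ 536.  -173.8  143.8   -0.3] -18.248303668838737
[[-0.1  0.2  0.  -0.1]
 [-0.1  0.1  0.2 -0.3]]
[ 535.5 -173.3  138.7   -0.3] -18.220193591514853
[[ 1.   0.3  0.3 -0.2 -0.2 -0.9  0.4 -0.7]
 [-0.8 -1.2  2.9  2.4  0.6  0.4 -0.6 -1.4]]
```

{"op": "move_arm", "data": {"plan": [{"ax":0,"ay":0,"az":0,"tx":-0.01,"ty":0.0,"tz":-0.24,"claw":0},{"ax":0,"ay":0,"az":0,"tx":-0.01,"ty":0.0,"tz":-0.24,"claw":0},{"ax":0,"ay":0,"az":0,"tx":-0.01,"ty":0.0,"tz":-0.24,"claw":0},{"ax":0,"ay":0,"az":0,"tx":-0.01,"ty":0.0,"tz":-0.24,"claw":0},{"ax":0,"ay":0,"az":0.32,"tx":0.035,"ty":0.18,"tz":-0.24,"claw":0},{"ax":0,"ay":0,"az":0.32,"tx":0.035,"ty":0.18,"tz":-0.24,"claw":0},{"ax":0,"ay":0,"az":0.32,"tx":0.035,"ty":0.18,"tz":-0.24,"claw":0},{"ax":0,"ay":0,"az":0.32,"tx":0.035,"ty":0.18,"tz":-0.24,"claw":0}]}}

```text
t: 6.95
position: [516.6, 15.8, 288.0]
ee_rot: [[0.959, -0.284, 0.0], [-0.284, -0.959, -0.0], [0.0, 0.0, -1.0]]
contact_force: [0.4, 1.0, -2.1]
opening: 15.9
finger_force: 40.0
```

```bash
python3 - <<'E'
from h import *
camera("top") if 0 else None
s=observe();c=camera("wrist");np.save("g.npy",np.array([s,c],dtype=object),allow_pickle=True)
from fit import *
p=[535.8,-173.6,142,np.radians(-18.3)]
print(s["position"],[np.round(proj(c,W(p,m),s),1).tolist() for m in cat+cor])
x,y=np.array(proj(c,p[:3],s)).astype(int);x0,y0=max(0,x-80),max(0,y-75);x0=min(x0,400)
print(x0,y0,[(k["score"],k["pixel"],atz(c,k["pixel"],140,s)) for k in place_of(c,"tin_rim")])
save("g.png",cv2.resize(c["img"][y0:y0+150,x0:x0+160],(640,600),interpolation=3))
E
```

```text
[516.64907648  15.77902069 288.04759168] [[429.3, 63.4], [469.2, 71.4], [420.7, 189.8], [459.7, 192.0], [418.8, 64.5], [483.3, 77.3], [410.8, 186.2], [474.0, 189.9]]
370 54 [(0.57, [450.2, 128.7], array([ 536.24894068, -174.8381366 ,  140.        ]))]
```

View pics/g.png

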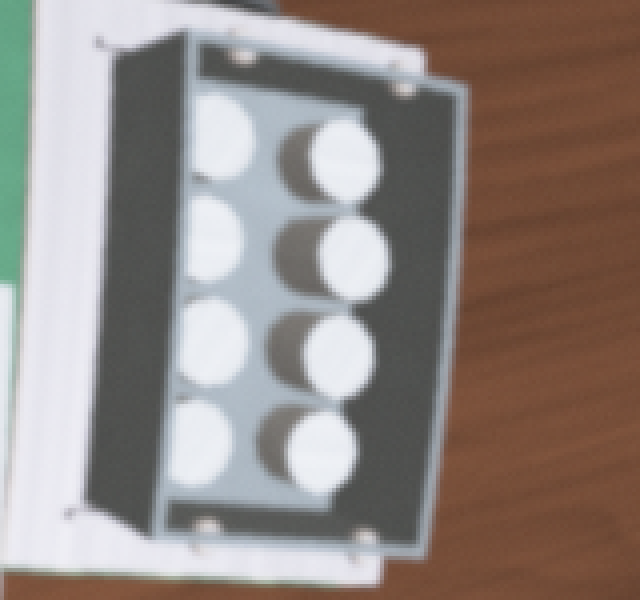

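```bash
python3 - <<'E'
from fit import *
np.set_printoptions(precision=2,suppress=True)
s,c=np.load("g.npy",allow_pickle=True)
u=lambda a:np.array([(370+(x+.5)/4-.5,54+(y+.5)/4-.5) for x,y in a])
out=[(65,43,0),(65,-43,0),(-65,43,0),(-65,-43,0),(65,43,-55),(-65,43,-55)]
P=u([(186,30),(468,85),(154,538),(426,558),(113,51),(86,505)])
s2,c2=np.load("d.npy",allow_pickle=True)
R=np.array([(x/527*145+205,y/600*165+80) for x,y in[(182,107),(437,183),(76,490),(318,560)]])-.4
g=(c,s,list(zip(out,P)));d=(c2,s2,list(zip(cor,R)))
for V in([g],[(c,s,g[2][:4])],[g,d]):
    x,r=fit(V);print(x,np.degrees(x[3]));print(r.T)
E
```

```text
[ 536.18 -173.4   143.91   -0.32] -18.442351234947058
[[ 0.64 -0.23  0.05  0.14 -0.21 -0.41]
 [-0.7  -0.06  0.83 -0.2   1.59 -0.87]]
[ 536.01 -173.73  142.85   -0.32] -18.457056066143682
[[ 0.57 -0.5  -0.02 -0.12]
 [-0.44  0.14  0.67 -0.35]]
[ 536.34 -173.4   143.89   -0.32] -18.365564460009814
[[ 0.51 -0.34  0.09  0.19 -0.32 -0.38  0.02  0.3  -0.04 -0.23]
 [-0.81 -0.28  0.74 -0.39  1.49 -0.95  0.05  0.34  0.3  -0.06]]
```

```bash
python3 - <<'E'
from h import *
s,c=np.load("g.npy",allow_pickle=True);R=np.array(s["ee_rot"])
for nm,m in dict(plateF=(71.5,0,8),flareF=(74,0,30),plFL=(71.5,50,8),plFR=(71.5,-50,8),fl=(74,52.5,30),fr=(74,-52.5,30),bl=(-74,52.5,30),br=(-74,-52.5,30)).items():
    print(nm,np.round(proj(c,np.array(s["position"])+R@np.array(m,float),s),1))
save("g2.png",cv2.resize(c["img"][200:350,175:375],(800,600),interpolation=3))
E
```

```text
plateF [279.2 123.8]
flareF [279.1 119.1]
plFL [373.9 126.1]
plFR [184.4 126.2]
fl [367.5 121.2]
fr [190.7 121.4]
bl [350.7 332.2]
br [207.7 332.3]
```

View pics/g2.png

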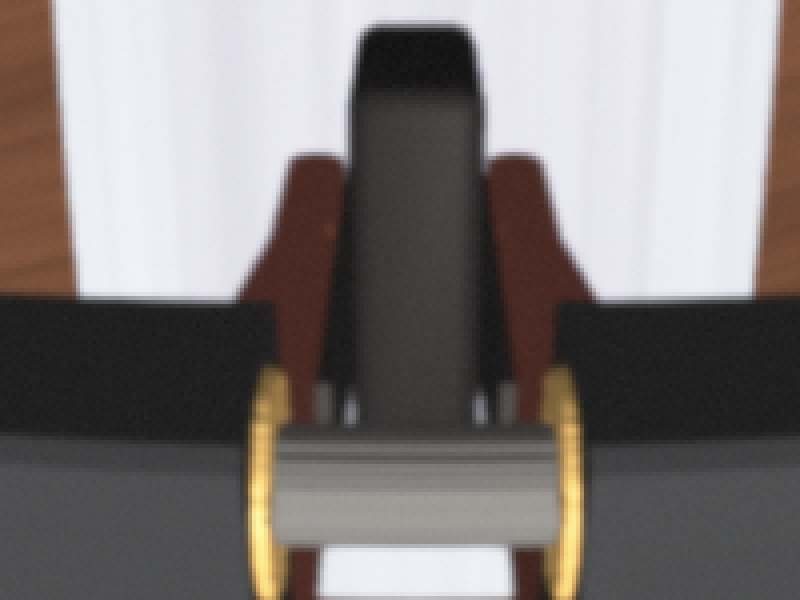

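```bash
python3 - <<'E'
from h import *
s,c=np.load("g.npy",allow_pickle=True);R=np.array(s["ee_rot"]);P=lambda m:np.round(proj(c,np.array(s["position"])+R@np.array(m,float),s),1)
for x in(240,279,320):print(c["img"][112:132,x].mean(1).round(0).astype(int))
print("handle front base",P((28,0,8)),"top",P((28,0,-24)),"shift 3mm",P((31,0,8)),P((74.5,0,8)))
to([536.2,-173.4,200],-18.4)
E
```

```text
[ 83  84  86  85  87  86  83  83  92 127 178 220 233 236 236 235 237 235
 237 235]
[ 83  87  87  87  84  84  82  81  98 146 199 227 233 234 234 234 234 235
 234 235]
[ 86  87  88  86  85  84  85  87  94 121 172 220 235 239 239 239 240 239
 239 239]
handle front base [279.2 205.7] top [279.3 224.4] shift 3mm [279.2 200.2] [279.2 118. ]
pos [519.    9.6 289.3] t 7.05 shift [0.0699 0.1696 0.09  ] turn [ 0.0025 -0.0062  0.0282]
```

{"op": "move_arm", "data": {"plan": [{"ax":0,"ay":0,"az":0.028,"tx":0.07,"ty":0.17,"tz":0,"claw":0},{"ax":0,"ay":0,"az":0.028,"tx":0.07,"ty":0.17,"tz":0,"claw":0},{"ax":0,"ay":0,"az":0.028,"tx":0.07,"ty":0.17,"tz":0,"claw":0},{"ax":0,"ay":0,"az":0.028,"tx":0.07,"ty":0.17,"tz":0,"claw":0},{"ax":0,"ay":0,"az":0.028,"tx":0.07,"ty":0.17,"tz":0.03,"claw":0},{"ax":0,"ay":0,"az":0.028,"tx":0.07,"ty":0.17,"tz":0.07,"claw":0},{"ax":0,"ay":0,"az":0.028,"tx":0.07,"ty":0.17,"tz":0.09,"claw":0},{"ax":0,"ay":0,"az":0.028,"tx":0.07,"ty":0.17,"tz":0.09,"claw":0}]}}

```text
t: 7.72
position: [531.9, -164.9, 191.8]
ee_rot: [[0.952, -0.306, -0.01], [-0.306, -0.952, 0.003], [-0.01, 0.001, -1.0]]
contact_force: [-0.4, -0.0, -3.2]
opening: 15.8
finger_force: 40.0
```

```bash
python3 - <<'E'
from h import *
s=observe();b=camera("side");to([536.2,-173.4,200],-18.4)
o=np.array(proj(b,[536,-173,150])).astype(int);print(o)
save("s1.png",cv2.resize(b["img"][o[1]-70:o[1]+70,o[0]-80:o[0]+80],(640,560),interpolation=3))
E
```

```text
pos [ 533.9 -164.8  194.8] t 7.7667 shift [ 0.0048  0.0075 -0.0052] turn [0.0003 0.0077 0.0145]
[338 150]
```

{"op": "move_arm", "data": {"plan": [{"ax":0,"ay":0,"az":0,"tx":0,"ty":0,"tz":0,"claw":0},{"ax":0,"ay":0,"az":0,"tx":0,"ty":0,"tz":0,"claw":0},{"ax":0,"ay":0,"az":0,"tx":0,"ty":0,"tz":0,"claw":0},{"ax":0,"ay":0,"az":0,"tx":0,"ty":0,"tz":0,"claw":0}]}}

```text
t: 8.1
position: [536.9, -165.4, 199.2]
ee_rot: [[0.952, -0.305, 0.003], [-0.305, -0.952, -0.001], [0.003, -0.0, -1.0]]
contact_force: [0.9, 1.2, -2.4]
opening: 15.6
finger_force: 40.0
```

```bash
python3 - <<'E'
from h import *
to([536.2,-173.4,185],-18.4)
E
```

```text
pos [ 536.9 -165.4  199.2] t 8.1 shift [0.0017 0.0078 0.0142] turn [-0.0002 -0.0037  0.0148]
```

{"op": "move_arm", "data": {"plan": [{"ax":0,"ay":0,"az":0.015,"tx":0.002,"ty":0.008,"tz":0.014,"claw":0},{"ax":0,"ay":0,"az":0.015,"tx":0.002,"ty":0.008,"tz":0.014,"claw":0},{"ax":0,"ay":0,"az":0.015,"tx":0.002,"ty":0.008,"tz":0.014,"claw":0},{"ax":0,"ay":0,"az":0.015,"tx":0.002,"ty":0.008,"tz":0.014,"claw":0},{"ax":0,"ay":0,"az":0.015,"tx":0.002,"ty":0.008,"tz":0.014,"claw":0},{"ax":0,"ay":0,"az":0.015,"tx":0.002,"ty":0.008,"tz":0.014,"claw":0}]}}

```text
t: 8.6
position: [535.8, -173.4, 184.2]
ee_rot: [[0.949, -0.316, 0.001], [-0.316, -0.949, -0.0], [0.001, -0.0, -1.0]]
contact_force: [0.6, 0.4, -2.0]
opening: 15.7
finger_force: 40.0
```

```bash
python3 - <<'E'
from h import *
to([536.2,-173.4,185],-18.4);to([536.2,-173.4,166],-18.4)
E
```

```text
pos [ 535.8 -173.4  184.2] t 8.6 shift [ 0.0004 -0.0001 -0.0008] turn [-0.0003 -0.0012  0.0001]
pos [ 535.8 -173.4  184.2] t 8.6 shift [ 0.0004 -0.0001  0.0182] turn [-0.0003 -0.0012  0.0001]
```

{"op": "move_arm", "data": {"plan": [{"ax":0,"ay":0,"az":0,"tx":0,"ty":0,"tz":0.003,"claw":0},{"ax":0,"ay":0,"az":0,"tx":0,"ty":0,"tz":0.006,"claw":0},{"ax":0,"ay":0,"az":0,"tx":0,"ty":0,"tz":0.009,"claw":0},{"ax":0,"ay":0,"az":0,"tx":0,"ty":0,"tz":0.011,"claw":0},{"ax":0,"ay":0,"az":0,"tx":0,"ty":0,"tz":0.013,"claw":0},{"ax":0,"ay":0,"az":0,"tx":0,"ty":0,"tz":0.015,"claw":0}]}}

```text
t: 9.1
position: [535.3, -173.7, 168.4]
ee_rot: [[0.949, -0.316, -0.0], [-0.316, -0.949, 0.0], [-0.0, 0.0, -1.0]]
contact_force: [-0.7, 0.3, 0.4]
opening: 15.8
finger_force: 40.0
```

{"op": "move_arm", "data": {"plan": [{"ax":0,"ay":0,"az":0,"tx":0,"ty":0,"tz":0.002,"claw":0},{"ax":0,"ay":0,"az":0,"tx":0,"ty":0,"tz":0.004,"claw":0},{"ax":0,"ay":0,"az":0,"tx":0,"ty":0,"tz":0.005,"claw":0},{"ax":0,"ay":0,"az":0,"tx":0,"ty":0,"tz":0.005,"claw":0}]}}

```text
t: 9.43
position: [535.3, -173.7, 163.5]
ee_rot: [[0.949, -0.316, -0.0], [-0.316, -0.949, -0.0], [-0.0, 0.0, -1.0]]
contact_force: [-1.2, 1.2, 1.2]
opening: 16.0
finger_force: 40.0
```

```bash
python3 - <<'E'
from h import *
s=observe();print(s["contact_force"],s["ft_torque"]);to([536.2,-173.4,164],-18.4)
b=camera("side");o=np.array(proj(b,[536,-173,150])).astype(int)
save("s2.png",cv2.resize(b["img"][o[1]-60:o[1]+60,o[0]-80:o[0]+80],(800,600),interpolation=3))
E
```

```text
[-1.19827733  1.15615651  1.22097563] [ 0.06941606  0.25528271 -0.02076826]
pos [ 535.3 -173.7  163.5] t 9.4333 shift [ 0.0007 -0.0006 -0.0005] turn [ 0.      0.     -0.0007]
```

View pics/s2.png

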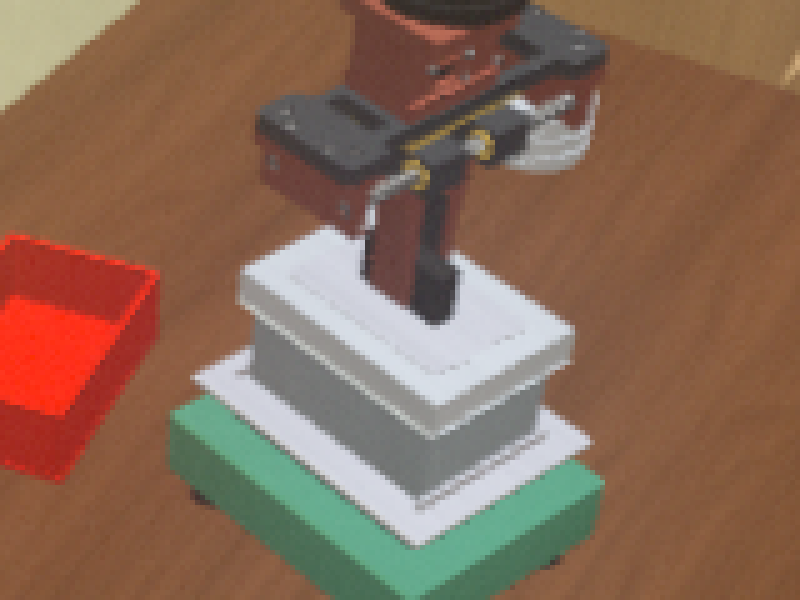

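The side crop shows the lid sitting square over the tin's mouth at about (405,330), with light contact of about 3 N. I'll push slightly more to confirm seating.

{"op": "move_arm", "data": {"plan": [{"ax":0,"ay":0,"az":0,"tx":0,"ty":0,"tz":0.002,"claw":0},{"ax":0,"ay":0,"az":0,"tx":0,"ty":0,"tz":0.004,"claw":0},{"ax":0,"ay":0,"az":0,"tx":0,"ty":0,"tz":0.004,"claw":0},{"ax":0,"ay":0,"az":0,"tx":0,"ty":0,"tz":0.004,"claw":0}]}}

```text
t: 9.82
position: [535.4, -173.8, 159.6]
ee_rot: [[0.949, -0.316, 0.0], [-0.316, -0.949, -0.0], [0.0, 0.0, -1.0]]
contact_force: [-1.3, 0.6, 1.4]
opening: 15.4
finger_force: 40.0
```

```bash
python3 - <<'E'
from h import *
s=observe();print(s["contact_force"],s["ft_torque"])
E
```

```text
[-1.34073948  0.59486076  1.43832239] [0.13209594 0.38946964 0.00668995]
```

{"op": "move_arm", "data": {"plan": [{"ax":0,"ay":0,"az":0,"tx":0,"ty":0,"tz":0,"claw":0.4},{"ax":0,"ay":0,"az":0,"tx":0,"ty":0,"tz":0,"claw":0.4},{"ax":0,"ay":0,"az":0,"tx":0,"ty":0,"tz":0,"claw":0.4},{"ax":0,"ay":0,"az":0,"tx":0,"ty":0,"tz":-0.04,"claw":0.4},{"ax":0,"ay":0,"az":0,"tx":0,"ty":0,"tz":-0.08,"claw":0.4},{"ax":0,"ay":0,"az":0,"tx":-0.04,"ty":0,"tz":-0.12,"claw":0},{"ax":0,"ay":0,"az":0,"tx":-0.06,"ty":0,"tz":-0.12,"claw":0},{"ax":0,"ay":0,"az":0,"tx":-0.06,"ty":0,"tz":-0.12,"claw":0}]}}

```text
t: 10.48
position: [476.5, -153.9, 282.9]
ee_rot: [[0.949, -0.316, 0.004], [-0.316, -0.949, -0.002], [0.004, 0.0, -1.0]]
contact_force: [0.1, 0.1, -1.2]
opening: 18.4
finger_force: 0.0
```

```bash
python3 - <<'E'
from h import *
s=observe();c=camera("wrist");b=camera("side");to([536.2-57,-173.4+19,200],-18.4)
np.save("k.npy",np.array([s,c],dtype=object),allow_pickle=True)
o=np.array(proj(b,[536,-173,150])).astype(int)
A=cv2.resize(b["img"][o[1]-60:o[1]+60,o[0]-80:o[0]+80],(400,300),interpolation=3)
save("k.png",np.hstack([A,cv2.resize(c["img"],(400,300))]))
for n in("lid_grip","lid_end_a"):
  for f in place_of(c,n)[:3]:print(n,f["score"],f["pixel"],atz(c,f["pixel"],{"lid_grip":180,"lid_end_a":159}[n],s))
E
```

```text
pos [ 478.3 -154.8  280.4] t 10.5833 shift [ 0.0005 -0.0007  0.0804] turn [ 0.0004 -0.003  -0.0007]
lid_grip 0.94 [5.9, 194.7] [586.83759689 126.11307    180.        ]
lid_grip 0.76 [279.5, 131.8] [ 537.47863889 -174.62073624  180.        ]
lid_end_a 0.89 [278.8, 197.8] [ 481.00274564 -155.17478675  159.        ]
lid_end_a 0.71 [276.9, 65.2] [ 593.37558107 -190.99244881  159.        ]
lid_end_a 0.61 [21.6, 212.6] [561.63282591 134.10064312 159.        ]
```

View pics/k.png

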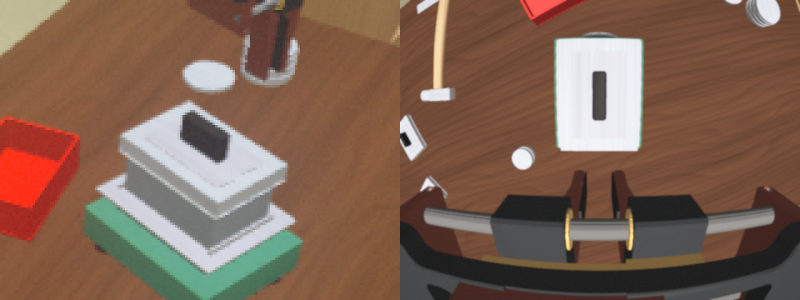

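Lid lies level on the catches, handle at (600,95) in the picture, centred at about (537,-173). Now I'll lower the shut fingertips onto the near end.

{"op": "move_arm", "data": {"plan": [{"ax":0,"ay":0,"az":0,"tx":0,"ty":0,"tz":0.03,"claw":0},{"ax":0,"ay":0,"az":0,"tx":0,"ty":0,"tz":0.06,"claw":0},{"ax":0,"ay":0,"az":0,"tx":0,"ty":0,"tz":0.09,"claw":0},{"ax":0,"ay":0,"az":0,"tx":0,"ty":0,"tz":0.105,"claw":0},{"ax":0,"ay":0,"az":0,"tx":0,"ty":0,"tz":0.11,"claw":0},{"ax":0,"ay":0,"az":0,"tx":0,"ty":0,"tz":0.11,"claw":0},{"ax":0,"ay":0,"az":0,"tx":0,"ty":0,"tz":0.11,"claw":0}]}}

```text
t: 11.27
position: [479.1, -154.8, 169.6]
ee_rot: [[0.949, -0.316, -0.0], [-0.316, -0.949, 0.0], [-0.0, -0.0, -1.0]]
contact_force: [-0.2, -0.4, 0.4]
opening: 0.2
finger_force: 0.0
```

```bash
python3 - <<'E'
from h import *
s=observe();print(s["opening"],s["contact_force"]);to([480,-154.7,159],-18.4,s)
E
```

```text
0.2403109547778671 [-0.22549618 -0.38345743  0.35667453]
pos [ 479.1 -154.8  169.6] t 11.2667 shift [ 0.0008 -0.0004  0.0106] turn [-0.0003  0.0003 -0.0005]
```

{"op": "move_arm", "data": {"plan": [{"ax":0,"ay":0,"az":0,"tx":0,"ty":0,"tz":0.003,"claw":0},{"ax":0,"ay":0,"az":0,"tx":0,"ty":0,"tz":0.006,"claw":0},{"ax":0,"ay":0,"az":0,"tx":0,"ty":0,"tz":0.009,"claw":0},{"ax":0,"ay":0,"az":0,"tx":0,"ty":0,"tz":0.011,"claw":0},{"ax":0,"ay":0,"az":0,"tx":0,"ty":0,"tz":0.013,"claw":0},{"ax":0,"ay":0,"az":0,"tx":0,"ty":0,"tz":0.015,"claw":0},{"ax":0,"ay":0,"az":0,"tx":0,"ty":0,"tz":0.017,"claw":0},{"ax":0,"ay":0,"az":0,"tx":0,"ty":0,"tz":0.017,"claw":0}]}}

```text
t: 11.93
position: [478.5, -154.8, 152.4]
ee_rot: [[0.949, -0.316, 0.0], [-0.316, -0.949, -0.0], [0.0, 0.0, -1.0]]
contact_force: [-0.3, -0.4, 1.8]
opening: 0.5
finger_force: 0.8
```

{"op": "move_arm", "data": {"plan": [{"ax":0,"ay":0,"az":0,"tx":0,"ty":0,"tz":0.001,"claw":0},{"ax":0,"ay":0,"az":0,"tx":0,"ty":0,"tz":0.002,"claw":0},{"ax":0,"ay":0,"az":0,"tx":0,"ty":0,"tz":0.003,"claw":0},{"ax":0,"ay":0,"az":0,"tx":0,"ty":0,"tz":0.004,"claw":0},{"ax":0,"ay":0,"az":0,"tx":0,"ty":0,"tz":0.005,"claw":0},{"ax":0,"ay":0,"az":0,"tx":0,"ty":0,"tz":0.005,"claw":0}]}}

```text
t: 12.43
position: [478.5, -154.8, 147.5]
ee_rot: [[0.949, -0.316, 0.0], [-0.316, -0.949, -0.0], [0.0, 0.0, -1.0]]
contact_force: [-1.6, 0.1, 3.4]
opening: 0.4
finger_force: 1.9
```

{"op": "move_arm", "data": {"plan": [{"ax":0,"ay":0,"az":0,"tx":0,"ty":0,"tz":0.001,"claw":0},{"ax":0,"ay":0,"az":0,"tx":0,"ty":0,"tz":0.002,"claw":0},{"ax":0,"ay":0,"az":0,"tx":0,"ty":0,"tz":0.003,"claw":0},{"ax":0,"ay":0,"az":0,"tx":0,"ty":0,"tz":0.004,"claw":0},{"ax":0,"ay":0,"az":0,"tx":0,"ty":0,"tz":0.005,"claw":0},{"ax":0,"ay":0,"az":0,"tx":0,"ty":0,"tz":0.006,"claw":0},{"ax":0,"ay":0,"az":0,"tx":0,"ty":0,"tz":0.006,"claw":0}]}}

```text
t: 13.02
position: [478.5, -154.8, 141.7]
ee_rot: [[0.949, -0.316, 0.0], [-0.316, -0.949, -0.0], [0.0, 0.0, -1.0]]
contact_force: [-1.8, 0.6, 7.8]
opening: 0.6
finger_force: 3.2
```

{"op": "move_arm", "data": {"plan": [{"ax":0,"ay":0,"az":0,"tx":0,"ty":0,"tz":0.001,"claw":0},{"ax":0,"ay":0,"az":0,"tx":0,"ty":0,"tz":0.002,"claw":0},{"ax":0,"ay":0,"az":0,"tx":0,"ty":0,"tz":0.003,"claw":0},{"ax":0,"ay":0,"az":0,"tx":0,"ty":0,"tz":0.003,"claw":0}]}}

```text
t: 13.35
position: [478.6, -154.7, 138.8]
ee_rot: [[0.949, -0.316, 0.0], [-0.316, -0.949, -0.0], [0.0, 0.0, -1.0]]
contact_force: [-2.5, 0.3, 6.2]
opening: 0.4
finger_force: 3.7
```

{"op": "move_arm", "data": {"plan": [{"ax":0,"ay":0,"az":0,"tx":0,"ty":0,"tz":0.001,"claw":0},{"ax":0,"ay":0,"az":0,"tx":0,"ty":0,"tz":0.002,"claw":0},{"ax":0,"ay":0,"az":0,"tx":0,"ty":0,"tz":0.003,"claw":0},{"ax":0,"ay":0,"az":0,"tx":0,"ty":0,"tz":0.004,"claw":0},{"ax":0,"ay":0,"az":0,"tx":0,"ty":0,"tz":0.004,"claw":0}]}}

```text
t: 13.77
position: [478.4, -154.7, 134.4]
ee_rot: [[0.949, -0.316, -0.0], [-0.316, -0.949, 0.0], [-0.0, -0.0, -1.0]]
contact_force: [-1.2, 1.2, 3.6]
opening: 0.4
finger_force: 2.3
```

{"op": "move_arm", "data": {"plan": [{"ax":0,"ay":0,"az":0,"tx":0,"ty":0,"tz":0.001,"claw":0},{"ax":0,"ay":0,"az":0,"tx":0,"ty":0,"tz":0.002,"claw":0},{"ax":0,"ay":0,"az":0,"tx":0,"ty":0,"tz":0.003,"claw":0},{"ax":0,"ay":0,"az":0,"tx":0,"ty":0,"tz":0.003,"claw":0}]}}

```text
t: 14.1
position: [478.5, -154.7, 131.6]
ee_rot: [[0.949, -0.316, -0.0], [-0.316, -0.949, 0.0], [-0.0, -0.0, -1.0]]
contact_force: [-2.5, 0.2, 5.7]
opening: 0.6
finger_force: 3.0
```

```bash
cat > chk.py <<'E'
from h import *
from fit import W
np.set_printoptions(precision=1,suppress=True)
s=observe();b=camera("side");c=camera("wrist");print(s["t"],s["position"],s["contact_force"])
p=[536.2,-173.4,0,np.radians(-18.4)]
def zof(cam,px,m,st=None): # height on the vertical line through tin-frame (x,y) nearest to ray
    o,d=ray(cam,px,st);q=W(p,m);return tri((o,d),(q,np.array([0,0,1.])))
for cam,st,l in((b,None,"side"),(c,s,"wrist")):
    for n,ms in(("lid_grip",[(0,0,0)]),("lid_end_a",[(60,0,0),(-60,0,0)]),("tin_rim",[(0,0,0)]),("tin",[(0,0,0)])):
        for f in place_of(cam,n)[:5]:
            for m in ms:
                P,e=zof(cam,f["pixel"],m,st)
                if e<14 and 40<P[2]<220:print(l,n,m[0],round(f["score"],2),np.array(f["pixel"]),"z",round(P[2],1),"err",round(e,1))
E
python3 chk.py
```

```text
14.1 [ 478.5 -154.7  131.6] [-2.5  0.2  5.7]
side lid_grip 0 0.92 [341.4 148.2] z 156.9 err 6.9
side lid_end_a 60 0.88 [325.  143.1] z 138.4 err 8.1
side lid_end_a -60 0.82 [354.1 168.1] z 128.4 err 0.3
side tin 0 0.72 [334.2 175.4] z 64.2 err 1.7
side tin 0 0.44 [338.7 151.8] z 144.5 err 1.4
wrist lid_grip 0 0.75 [280.6 157.5] z 182.9 err 0.9
wrist lid_end_a 60 0.58 [278.8  24.5] z 136.2 err 0.4
```

{"op": "move_arm", "data": {"plan": [{"ax":0,"ay":0,"az":0,"tx":0,"ty":0,"tz":0.001,"claw":0},{"ax":0,"ay":0,"az":0,"tx":0,"ty":0,"tz":0.002,"claw":0},{"ax":0,"ay":0,"az":0,"tx":0,"ty":0,"tz":0.003,"claw":0},{"ax":0,"ay":0,"az":0,"tx":0,"ty":0,"tz":0.003,"claw":0}]}}

```text
t: 14.93
position: [478.5, -154.7, 128.8]
ee_rot: [[0.949, -0.316, 0.0], [-0.316, -0.949, -0.0], [0.0, 0.0, -1.0]]
contact_force: [-3.1, 1.5, 7.4]
opening: 0.2
finger_force: 3.6
```

{"op": "move_arm", "data": {"plan": [{"ax":0,"ay":0,"az":0,"tx":0,"ty":0,"tz":0.001,"claw":0},{"ax":0,"ay":0,"az":0,"tx":0,"ty":0,"tz":0.002,"claw":0},{"ax":0,"ay":0,"az":0,"tx":0,"ty":0,"tz":0.003,"claw":0},{"ax":0,"ay":0,"az":0,"tx":0,"ty":0,"tz":0.003,"claw":0}]}}

```text
t: 15.27
position: [478.5, -154.7, 125.9]
ee_rot: [[0.949, -0.316, -0.0], [-0.316, -0.949, -0.0], [0.0, 0.0, -1.0]]
contact_force: [-2.5, 0.9, 8.4]
opening: 0.4
finger_force: 4.3
```

```bash
python3 chk.py
```

```text
15.2667 [ 478.5 -154.7  125.9] [-2.5  0.9  8.4]
side lid_grip 0 0.82 [339.  150.9] z 147.4 err 1.9
side lid_end_a 60 0.86 [324.5 146.3] z 127.8 err 7.7
side lid_end_a -60 0.7 [355.1 172.2] z 115.9 err 4.0
side tin 0 0.94 [334.7 178.2] z 54.6 err 0.7
wrist lid_end_a 60 0.67 [278.7  26.3] z 127.2 err 0.3
```

{"op": "move_arm", "data": {"plan": [{"ax":0,"ay":0,"az":0,"tx":0,"ty":0,"tz":0.001,"claw":0},{"ax":0,"ay":0,"az":0,"tx":0,"ty":0,"tz":0.002,"claw":0},{"ax":0,"ay":0,"az":0,"tx":0,"ty":0,"tz":0.003,"claw":0},{"ax":0,"ay":0,"az":0,"tx":0,"ty":0,"tz":0.003,"claw":0}]}}

```text
t: 16.1
position: [478.6, -154.7, 124.9]
ee_rot: [[0.949, -0.316, 0.0], [-0.316, -0.949, -0.001], [0.0, 0.001, -1.0]]
contact_force: [-10.1, 3.2, 29.5]
opening: 0.8
finger_force: 14.7
```

{"op": "move_arm", "data": {"plan": [{"ax":0,"ay":0,"az":0,"tx":0,"ty":0,"tz":0.001,"claw":0},{"ax":0,"ay":0,"az":0,"tx":0,"ty":0,"tz":0.002,"claw":0},{"ax":0,"ay":0,"az":0,"tx":0,"ty":0,"tz":0.002,"claw":0}]}}

```text
t: 16.35
position: [478.7, -154.8, 124.6]
ee_rot: [[0.949, -0.317, 0.0], [-0.317, -0.949, -0.001], [0.001, 0.001, -1.0]]
contact_force: [-16.6, 4.2, 46.7]
opening: 0.5
finger_force: 23.9
```

{"op": "move_arm", "data": {"plan": [{"ax":0,"ay":0,"az":0,"tx":0,"ty":0,"tz":-0.01,"claw":0},{"ax":0,"ay":0,"az":0,"tx":0,"ty":0,"tz":-0.03,"claw":0},{"ax":0,"ay":0,"az":0,"tx":0,"ty":0,"tz":-0.07,"claw":0},{"ax":0,"ay":0,"az":0,"tx":0,"ty":0,"tz":-0.11,"claw":0},{"ax":0,"ay":0,"az":0,"tx":0,"ty":0,"tz":-0.15,"claw":0},{"ax":0,"ay":0,"az":0,"tx":0,"ty":0,"tz":-0.158,"claw":0},{"ax":0,"ay":0,"az":0,"tx":0,"ty":0,"tz":-0.158,"claw":0},{"ax":0,"ay":0,"az":0,"tx":0,"ty":0,"tz":-0.158,"claw":0}]}}

```text
t: 17.02
position: [478.2, -154.7, 277.9]
ee_rot: [[0.949, -0.316, -0.0], [-0.316, -0.949, -0.0], [-0.0, 0.0, -1.0]]
contact_force: [-0.5, 0.1, -0.3]
opening: 0.5
finger_force: 0.0
```

```bash
python3 chk.py; python3 - <<'E'
from h import *
from scipy.optimize import least_squares
from scipy.spatial.transform import Rotation as Ro
np.set_printoptions(precision=1,suppress=True)
s=observe();c=camera("wrist");np.save("m.npy",np.array([s,c],dtype=object),allow_pickle=True)
def lidfit(c,s):
    im=c["img"]
    ms=[f["mask"] for f in outline_of(c,"lid")]
    t=proj(c,[536,-173,155],s)
    print([m[int(t[1])-20:int(t[1])+20,int(t[0])-40:int(t[0])+40].mean().round(2) for m in ms])
    P=lambda q:np.array(q)
    return ms
lidfit(c,s)
E
```

```text
17.0167 [ 478.2 -154.7  277.9] [-0.5  0.1 -0.3]
side lid_grip 0 0.85 [342.3 146.9] z 161.3 err 8.7
side lid_end_a -60 0.98 [354.9 164.3] z 140.8 err 0.0
side lid_end_a 60 0.9 [324.1 139.8] z 148.7 err 4.8
side tin 0 0.77 [334.1 173.8] z 69.7 err 2.6
wrist lid_end_a 60 0.62 [278.8  67.7] z 146.6 err 0.6
wrist lid_end_a -60 0.58 [276.6 199.9] z 149.0 err 1.7
[np.float64(1.0), np.float64(0.0), np.float64(0.0)]
```

Force history: it dropped from 7.8 to 3.6 N with an extra 12 mm give, then hit a hard stop of 47 N without yielding. The near end is therefore home, and side heights put the far end about 8 mm higher. Next I'll press the far end.

```bash
python3 - <<'E'
from h import *
to([593.1,-192.4,172],-18.4)
E
```

```text
pos [ 478.4 -154.7  278.5] t 17.6167 shift [ 0.1207 -0.0005  0.1065] turn [-0.      0.0002 -0.0006]
```

{"op": "move_arm", "data": {"plan": [{"ax":0,"ay":0,"az":0,"tx":0.04,"ty":0,"tz":0,"claw":0},{"ax":0,"ay":0,"az":0,"tx":0.08,"ty":0,"tz":0,"claw":0},{"ax":0,"ay":0,"az":0,"tx":0.12,"ty":0,"tz":0,"claw":0},{"ax":0,"ay":0,"az":0,"tx":0.12,"ty":0,"tz":0.03,"claw":0},{"ax":0,"ay":0,"az":0,"tx":0.12,"ty":0,"tz":0.07,"claw":0},{"ax":0,"ay":0,"az":0,"tx":0.12,"ty":0,"tz":0.1,"claw":0},{"ax":0,"ay":0,"az":0,"tx":0.12,"ty":0,"tz":0.106,"claw":0},{"ax":0,"ay":0,"az":0,"tx":0.12,"ty":0,"tz":0.106,"claw":0}]}}

```text
t: 18.28
position: [590.8, -192.3, 170.5]
ee_rot: [[0.949, -0.316, -0.005], [-0.316, -0.949, 0.001], [-0.005, 0.0, -1.0]]
contact_force: [0.2, -0.3, -0.3]
opening: 0.5
finger_force: 0.0
```

{"op": "move_arm", "data": {"plan": [{"ax":0,"ay":0,"az":0,"tx":0,"ty":0,"tz":0.002,"claw":0},{"ax":0,"ay":0,"az":0,"tx":0,"ty":0,"tz":0.005,"claw":0},{"ax":0,"ay":0,"az":0,"tx":0,"ty":0,"tz":0.008,"claw":0},{"ax":0,"ay":0,"az":0,"tx":0,"ty":0,"tz":0.011,"claw":0},{"ax":0,"ay":0,"az":0,"tx":0,"ty":0,"tz":0.014,"claw":0},{"ax":0,"ay":0,"az":0,"tx":0,"ty":0,"tz":0.017,"claw":0},{"ax":0,"ay":0,"az":0,"tx":0,"ty":0,"tz":0.019,"claw":0},{"ax":0,"ay":0,"az":0,"tx":0,"ty":0,"tz":0.019,"claw":0}]}}

```text
t: 18.95
position: [592.4, -192.7, 153.4]
ee_rot: [[0.949, -0.316, 0.0], [-0.316, -0.949, -0.0], [0.0, 0.0, -1.0]]
contact_force: [-0.1, -0.0, 0.8]
opening: 0.4
finger_force: 0.4
```

```bash
python3 chk.py
```

```text
18.95 [ 592.4 -192.7  153.4] [-0.1 -0.   0.8]
side lid_grip 0 0.69 [339.3 145.3] z 165.0 err 0.6
side lid_end_a 60 0.64 [323.  139.7] z 148.7 err 1.8
side tin 0 0.71 [334.7 171.5] z 77.9 err 1.8
wrist lid_grip 0 0.7 [279.8 360.4] z 168.3 err 0.9
```

{"op": "move_arm", "data": {"plan": [{"ax":0,"ay":0,"az":0,"tx":0,"ty":0,"tz":0.002,"claw":0},{"ax":0,"ay":0,"az":0,"tx":0,"ty":0,"tz":0.004,"claw":0},{"ax":0,"ay":0,"az":0,"tx":0,"ty":0,"tz":0.006,"claw":0},{"ax":0,"ay":0,"az":0,"tx":0,"ty":0,"tz":0.008,"claw":0},{"ax":0,"ay":0,"az":0,"tx":0,"ty":0,"tz":0.01,"claw":0},{"ax":0,"ay":0,"az":0,"tx":0,"ty":0,"tz":0.01,"claw":0}]}}

```text
t: 19.95
position: [591.3, -192.4, 142.6]
ee_rot: [[0.949, -0.316, -0.002], [-0.316, -0.949, 0.001], [-0.002, 0.0, -1.0]]
contact_force: [0.5, -0.7, 0.8]
opening: 0.7
finger_force: 0.0
```

{"op": "move_arm", "data": {"plan": [{"ax":0,"ay":0,"az":0,"tx":0,"ty":0,"tz":0.001,"claw":0},{"ax":0,"ay":0,"az":0,"tx":0,"ty":0,"tz":0.002,"claw":0},{"ax":0,"ay":0,"az":0,"tx":0,"ty":0,"tz":0.003,"claw":0},{"ax":0,"ay":0,"az":0,"tx":0,"ty":0,"tz":0.004,"claw":0},{"ax":0,"ay":0,"az":0,"tx":0,"ty":0,"tz":0.005,"claw":0},{"ax":0,"ay":0,"az":0,"tx":0,"ty":0,"tz":0.005,"claw":0}]}}

```text
t: 20.45
position: [592.0, -192.6, 138.4]
ee_rot: [[0.949, -0.316, -0.001], [-0.316, -0.949, 0.0], [-0.001, 0.0, -1.0]]
contact_force: [-1.9, 0.7, 1.8]
opening: 0.3
finger_force: 1.1
```

{"op": "move_arm", "data": {"plan": [{"ax":0,"ay":0,"az":0,"tx":0,"ty":0,"tz":0.001,"claw":0},{"ax":0,"ay":0,"az":0,"tx":0,"ty":0,"tz":0.002,"claw":0},{"ax":0,"ay":0,"az":0,"tx":0,"ty":0,"tz":0.003,"claw":0},{"ax":0,"ay":0,"az":0,"tx":0,"ty":0,"tz":0.004,"claw":0},{"ax":0,"ay":0,"az":0,"tx":0,"ty":0,"tz":0.004,"claw":0}]}}

```text
t: 20.87
position: [592.2, -192.7, 134.5]
ee_rot: [[0.949, -0.316, -0.0], [-0.316, -0.949, -0.0], [-0.0, 0.0, -1.0]]
contact_force: [-2.4, 0.2, 4.5]
opening: 0.7
finger_force: 2.0
```

{"op": "move_arm", "data": {"plan": [{"ax":0,"ay":0,"az":0,"tx":0,"ty":0,"tz":0.001,"claw":0},{"ax":0,"ay":0,"az":0,"tx":0,"ty":0,"tz":0.002,"claw":0},{"ax":0,"ay":0,"az":0,"tx":0,"ty":0,"tz":0.003,"claw":0},{"ax":0,"ay":0,"az":0,"tx":0,"ty":0,"tz":0.004,"claw":0},{"ax":0,"ay":0,"az":0,"tx":0,"ty":0,"tz":0.005,"claw":0},{"ax":0,"ay":0,"az":0,"tx":0,"ty":0,"tz":0.005,"claw":0}]}}

```text
t: 21.37
position: [592.3, -192.7, 129.7]
ee_rot: [[0.949, -0.316, 0.0], [-0.316, -0.949, -0.0], [0.0, 0.0, -1.0]]
contact_force: [-4.1, 1.0, 6.6]
opening: 0.5
finger_force: 3.0
```

```bash
python3 chk.py
```

```text
21.3667 [ 592.3 -192.7  129.7] [-4.1  1.   6.6]
side lid_grip 0 0.76 [336.9 148.9] z 152.9 err 4.2
side lid_end_a 60 0.95 [320.9 148.4] z 119.7 err 1.2
side tin 0 0.59 [332.2 177.2] z 57.0 err 6.4
wrist lid_grip 0 0.66 [276.8 365.6] z 149.3 err 0.9
```

{"op": "move_arm", "data": {"plan": [{"ax":0,"ay":0,"az":0,"tx":0,"ty":0,"tz":0.001,"claw":0},{"ax":0,"ay":0,"az":0,"tx":0,"ty":0,"tz":0.002,"claw":0},{"ax":0,"ay":0,"az":0,"tx":0,"ty":0,"tz":0.003,"claw":0},{"ax":0,"ay":0,"az":0,"tx":0,"ty":0,"tz":0.004,"claw":0},{"ax":0,"ay":0,"az":0,"tx":0,"ty":0,"tz":0.004,"claw":0}]}}

```text
t: 22.28
position: [592.3, -192.7, 125.9]
ee_rot: [[0.949, -0.316, 0.0], [-0.316, -0.949, -0.0], [0.0, 0.0, -1.0]]
contact_force: [-2.2, 2.1, 6.9]
opening: 0.4
finger_force: 3.9
```

{"op": "move_arm", "data": {"plan": [{"ax":0,"ay":0,"az":0,"tx":0,"ty":0,"tz":0.001,"claw":0},{"ax":0,"ay":0,"az":0,"tx":0,"ty":0,"tz":0.002,"claw":0},{"ax":0,"ay":0,"az":0,"tx":0,"ty":0,"tz":0.002,"claw":0}]}}

```text
t: 22.53
position: [592.3, -192.7, 124.4]
ee_rot: [[0.949, -0.316, 0.0], [-0.316, -0.949, -0.0], [0.0, 0.0, -1.0]]
contact_force: [-4.7, 1.2, 10.2]
opening: 0.2
finger_force: 4.8
```

{"op": "move_arm", "data": {"plan": [{"ax":0,"ay":0,"az":0,"tx":0,"ty":0,"tz":0.001,"claw":0},{"ax":0,"ay":0,"az":0,"tx":0,"ty":0,"tz":0.002,"claw":0},{"ax":0,"ay":0,"az":0,"tx":0,"ty":0,"tz":0.003,"claw":0},{"ax":0,"ay":0,"az":0,"tx":0,"ty":0,"tz":0.003,"claw":0}]}}

```text
t: 22.87
position: [592.4, -192.7, 124.1]
ee_rot: [[0.949, -0.316, 0.001], [-0.316, -0.949, -0.001], [0.001, 0.001, -1.0]]
contact_force: [-12.4, 3.4, 28.7]
opening: 0.7
finger_force: 14.5
```

{"op": "move_arm", "data": {"plan": [{"ax":0,"ay":0,"az":0,"tx":0,"ty":0,"tz":0.001,"claw":0},{"ax":0,"ay":0,"az":0,"tx":0,"ty":0,"tz":0.002,"claw":0},{"ax":0,"ay":0,"az":0,"tx":0,"ty":0,"tz":0.002,"claw":0}]}}

```text
t: 23.12
position: [592.5, -192.7, 123.9]
ee_rot: [[0.949, -0.317, 0.001], [-0.317, -0.949, -0.001], [0.001, 0.001, -1.0]]
contact_force: [-17.8, 4.3, 41.7]
opening: 0.2
finger_force: 20.9
```

{"op": "move_arm", "data": {"plan": [{"ax":0,"ay":0,"az":0,"tx":0,"ty":0,"tz":-0.01,"claw":0},{"ax":0,"ay":0,"az":0,"tx":0,"ty":0,"tz":-0.03,"claw":0},{"ax":0,"ay":0,"az":0,"tx":0,"ty":0,"tz":-0.07,"claw":0},{"ax":0,"ay":0,"az":0,"tx":0,"ty":0,"tz":-0.11,"claw":0},{"ax":0,"ay":0,"az":0,"tx":0,"ty":-0.04,"tz":-0.15,"claw":0},{"ax":0,"ay":0,"az":0,"tx":-0.02,"ty":-0.08,"tz":-0.16,"claw":0},{"ax":0,"ay":0,"az":0,"tx":-0.05,"ty":-0.11,"tz":-0.16,"claw":0},{"ax":0,"ay":0,"az":0,"tx":-0.075,"ty":-0.14,"tz":-0.16,"claw":0}]}}

```text
t: 23.78
position: [571.2, -46.4, 279.7]
ee_rot: [[0.949, -0.317, 0.004], [-0.317, -0.949, 0.0], [0.004, -0.002, -1.0]]
contact_force: [0.3, 0.3, 0.5]
opening: 0.4
finger_force: 0.0
```

{"op": "move_arm", "data": {"plan": [{"ax":0,"ay":0,"az":0,"tx":0,"ty":-0.04,"tz":0,"claw":0},{"ax":0,"ay":0,"az":0,"tx":0,"ty":-0.05,"tz":0,"claw":0},{"ax":0,"ay":0,"az":0,"tx":0,"ty":-0.05,"tz":0,"claw":0},{"ax":0,"ay":0,"az":0,"tx":0,"ty":-0.05,"tz":0,"claw":0}]}}

```text
t: 24.12
position: [586.2, -0.7, 277.8]
ee_rot: [[0.949, -0.315, 0.0], [-0.315, -0.949, -0.0], [0.0, 0.0, -1.0]]
contact_force: [-0.5, -1.4, -0.7]
opening: 0.2
finger_force: 0.0
```

```bash
python3 chk.py; python3 - <<'E'
from fit import *
s=observe();c=camera("wrist");np.save("n.npy",np.array([s,c],dtype=object),allow_pickle=True)
save("n.png",c["img"])
p=[536.2,-173.4,144,np.radians(-18.4)]
m=min(outline_of(c,"lid"),key=lambda f:-f["mask"][:, :][tuple(np.array(proj(c,[536,-173,150],s))[::-1].astype(int))])["mask"]
cn=max(cv2.findContours(m.astype(np.uint8),0,1)[0],key=len)
t=np.linspace(-1,1,25)
def hull(x,y,z,yaw,pit,roll=0):
    pts=[]
    for hx,hy,h in((71.5,50,3),(74,52.5,-19)):
        for a in t:
            for m_ in((hx*a,hy),(hx*a,-hy),(hx,hy*a),(-hx,hy*a)):
                pts.append(proj(c,W((x,y,z,yaw),(m_[0],m_[1],h+pit*m_[0]+roll*m_[1])),s))
    return cv2.convexHull(np.array(pts,np.float32))
def f(q):
    H=hull(536.2+q[0],-173.4+q[1],144+q[2],p[3]+q[3]/50,q[4]/50)
    return [cv2.pointPolygonTest(H,(float(u[0][0]),float(u[0][1])),True) for u in cn]
r=least_squares(f,[0,0,0,0,0],loss="soft_l1",diff_step=1e-2,x_scale=1)
from scipy.optimize import minimize
g=lambda q:np.mean(np.abs(f(q)))
o=minimize(g,[0,0,6,0,0],method="Nelder-Mead",options=dict(initial_simplex=np.vstack([[0,0,6,0,0]]+[np.array([0,0,6,0,0])+4*np.eye(5)[i] for i in range(5)])))
print("offset x,y,plate underside above rim",o.x[:3].round(1),"yaw",o.x[3]/50,"pitch",o.x[4]/50,o.fun, "level/home",g([0,0,0,0,0]),"up",g([0,0,12,0,0]),"near down",g([0,0,6,0,5]),"far down",g([0,0,6,0,-5]))
E
```

```text
24.1167 [586.2  -0.7 277.8] [-0.5 -1.4 -0.7]
side lid_grip 0 0.76 [341.1 146.2] z 163.0 err 5.5
side lid_end_a -60 0.78 [355.2 168.4] z 128.1 err 2.6
side tin 0 0.65 [337.9 174.5] z 69.0 err 7.8
wrist lid_grip 0 0.75 [462.1 197.6] z 161.6 err 0.2
wrist lid_end_a 60 0.95 [456.2 134.8] z 138.9 err 0.3Traceback (most recent call last):
  File "<stdin>", line 5, in <module>
  File "<stdin>", line 5, in <lambda>
TypeError: The numpy boolean negative, the `-` operator, is not supported, use the `~` operator or the logical_not function instead.
```

```bash
python3 - <<'E'
from fit import *
from scipy.optimize import minimize
s=observe();c=camera("wrist")
save("n.png",c["img"])
yaw=np.radians(-18.4);t=np.linspace(-1,1,25)
P=np.array(proj(c,[536,-173,145],s))[::-1].astype(int)
m=max(outline_of(c,"lid"),key=lambda f:float(f["mask"][P[0],P[1]]))["mask"]
cn=max(cv2.findContours(m.astype(np.uint8),0,1)[0],key=len)
def g(q,z=138):
    pts=[]
    for hx,hy,h in((71.5,50,3),(74,52.5,-19)):
        for a in t:
            for x,y in((hx*a,hy),(hx*a,-hy),(hx,hy*a),(-hx,hy*a)):
                pts.append(proj(c,W((536.2+q[0],-173.4+q[1],z+q[2],yaw+q[3]/50),(x,y,h+q[4]/50*x)),s))
    H=cv2.convexHull(np.array(pts,np.float32))
    return np.mean([min(4,abs(cv2.pointPolygonTest(H,(float(u[0][0]),float(u[0][1])),True))) for u in cn])
for n,q in dict(home=(0,0,0,0,0),up=(0,0,12,0,0),neardown=(0,0,6,0,5),fardown=(0,0,6,0,-5)).items():print(n,round(g(q),2))
x0=np.zeros(5);o=minimize(g,x0,method="Nelder-Mead",options=dict(initial_simplex=np.vstack([x0,x0+4*np.eye(5)])))
print(o.x[:3].round(1),"yaw",o.x[3]/50,"pitch",o.x[4]/50,o.fun)
for n in("lid_end_a","lid_grip"):print(n,[(round(f["score"],2),np.round(f["pixel"],1)) for f in place_of(c,n)])
for n,q in dict(far=(60,0,141),near=(-60,0,141),nearup=(-60,0,153),farup=(60,0,153)).items():print(n,np.round(proj(c,W((536.2,-173.4,0,yaw),q),s),1))
E
```

```text
home 1.63
up 2.47
neardown 1.76
fardown 2.37
[-3.7 -5.6 -7.5] yaw -0.006398059171146282 pitch -0.01252791386108044 0.5977723267952316
lid_end_a [(0.97, array([116. , 322.5])), (0.89, array([444., 249.])), (0.89, array([104.8, 248. ])), (0.89, array([ 74. , 206.1])), (0.66, array([457. , 133.7])), (0.56, array([138.3, 299.2]))]
lid_grip [(0.97, array([ 86.4, 228.9])), (0.77, array([125.4, 317.7])), (0.64, array([462.9, 196.6]))]
far [456.8 134.6]
near [444.2 246.4]
nearup [449.2 250.6]
farup [462.8 135.4]
```

Both lid ends appear at the pixels predicted for fully home: near (444,249), far (457,134). At the hard stop both ends were within 0.7 mm of each other, so I'm handing in.

```bash
python3 -c "
from workcell import *
print(sign_off())"
```

```text
the job is handed in; nothing more can be done
None
```

I handed the job in: the largest lid is on the tin, the near end pressed home first (47 N) and then the far end (42 N); camera and fingertip checks put both ends home and level, but sign-off returned no verdict.

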